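# Close and latch the filter unit's access hatch

### The arm

A 6-joint arm with a two-finger parallel gripper is mounted at the origin on a cart in front of the work surface, level with it; the furniture and walls round the work are solid. World frame = base frame: x ahead of the robot, y to its left, z up, the work surface at z = 0. Lengths are in mm, angles in rad, forces in N, time in s.
With the tool pointing down it reaches from about 275 to 825 mm from the base axis. Payload 5.2 kg.
Tool frame: the origin (TCP) lies at the very end of the fingers, on their centre line; the grasp point (between the pads) lies 19 mm behind it; z points along the fingers, y is the line along which they close (so a half turn about z gives the same grasp; the last joint's range is limited). The gripper opens to 93 mm and grips with 3 to 60 N. Pads are 15 mm wide; open, the fingers measure 128 mm over their backs; the gripper's body (75 mm by 188 mm) begins 65 mm behind the grasp point.
Start: joints at [-1.464, 0.259, 1.535, -0, 1.348, -0.203], TCP at [167.698, -523.815, 218.653] pointing down, gripper open.
Joint ranges: [-3.14, 3.14], [-0.91, 2.08], [0.19, 2.58], [-1.22, 4.36], [0.22, 2.71], [-3.12, 3.12]. Speed limits (rad/s): [2.57, 2.57, 3.14, 3.14, 3.14, 3.14].

### API

Orientations are given as [roll, pitch, yaw] about the fixed x, y, z axes, in that order (R = Rz(yaw) Ry(pitch) Rx(roll)).
In Python, from bench import robot gives the robot as it stands. The module is installed in compiled form; this text tells all that it offers. Calls block until the motion is done:
- robot.move_ptp(position, orientation): joint-space move of the TCP to a pose.
- robot.move_linear(position, ori=None, speed=150, f_stop=None): straight line of the TCP; ori=None keeps the orientation; speed is the mean speed in mm/s. With f_stop (N) it stops when the force on the tool has changed by that much, and returns True; else False.
- robot.move_j(angles): joint-space move.
- robot.move_gripper(opening): opening from 0.0 (shut) to 1.0 (fully open); the grip force is fixed at half the most; returns when the fingers have stopped.
- robot.sleep(seconds).
- robot.inverse_kinematics(position, orientation): joint angles nearest the present ones, or None.
- robot.get_image(name): name is "scene" or "top" or "wrist"; returns a dict with "img" (420x560x3 uint8, blue, green, red), "fovy" (degrees; the focal length in pixels is half the picture's height over the tangent of half this angle, whatever the lens; pixels are square), "cx", "cy" (the principal point, pixels), "eye" and "orientation" of the camera in the world. Camera axes: x right, y down, z forward; pixel columns grow to the right and rows downward; lengths in mm; the calibration is good to about 2 mm. A picture is of the moment at which its call begins. There is no depth.
A pose or a line that the arm cannot do raises robot.MotionError and nothing moves.
- robot.hand_in(): hands the job in; it is judged then, once.
Readings, each from a call of its own:
- robot.current_t(): time.
- robot.current_qpos(): joint angles.
- robot.current_joint_vel(): joint speeds.
- robot.current_joint_efforts(): joint torques, N m.
- robot.current_tcp_pos(): TCP position.
- robot.current_eef_rot(): TCP orientation.
- robot.current_contact_force(): force on the tool from outside, world axes, zero at the start.
- robot.current_ft_torque(): the same for the moment, N m.
- robot.current_gripper_width(): opening from 0.0 (shut) to 1.0 (fully open).
- robot.current_finger_force(): force on a finger pad.
Only numpy, scipy, OpenCV 4.12 (cv2) and the standard library are available. Lean on these libraries where they do the work, as an engineer would, in place of code of your own. Each camera call takes 0.05 s, during which the arm holds its last target. There are 200 camera calls.

### The job

Swing the open top hatch of the small filter unit down onto its seal, then press it home against the seal, firmly but without forcing it, and turn the wing knob clockwise a quarter turn to its stop so that the hidden tongue is behind the frame edge and keeps the hatch shut. Let go, and leave the cup and the dropper bottle beside the unit where they stand.

Things in the scene. Friction and masses are not known exactly. Their poses are not given: they have to be found in the camera images.
- filter_unit: white filter housing, fixed, 170 (x) x 150 (y) x 92 mm high, open on top; origin under its centre on the worktop, x to its back (hinge side). The front top edge of its frame is set to suit the seal: 94 to 106 mm above the worktop, unmeasured. The rubber seal behind it stands 8 mm proud, sprung (4 N, flush 8 N). Inside, a lip (underside 21 mm below that edge) reaches 14 mm to the back
- hatch: aluminium plate, 157 x 148 x 6 mm, hinged at the back, stays where left (0.28 N m). Origin on the hinge axis (y), 78 mm behind the unit's centre, 94 mm up; z = plate normal, underside z = 0, front edge x = -163 mm. z tilts back by the opening angle: 0.45-0.85 rad at the start, 0.05-0.14 lying on the seal, 0-0.08 pressed home (hard stop; some 11 N down on the knob; over 25 N is too much)
- hatch_front (a point): point on the middle of the hatch's top face, 10 mm behind its front edge: a place to push it down. Axes as the hatch's
- wing_mid (a point): middle of the black wing of the knob, on the knob's axis, 27 mm above the hatch's underside. Wing 46 mm long, 10 mm thick, 26 mm high (13 mm above and below this point; a round hub fills the 8 mm between its foot and the hatch's top face). The axis is the hatch's normal, 115 mm in front of the hinge. This point's y axis lies along the wing, x across it, z along the axis
- wing_knob (a joint): knob angle, rad, growing clockwise from above, -0.3 to 1.57 (hard stop); friction 0.06 N m. At 0 the wing lies along the hatch's y and the hidden tongue (31 x 12 x 5 mm, top 22 mm below the hatch's underside) points to its -y side, free of the lip; at 1.57 it points to the front, under the lip. Hatch not pressed home: the tongue strikes the lip's edge at about 0.45
- sample_cup: lidded sample cup, 58 mm wide, 70 mm high, loose, on the +y side of the unit; origin under its centre. A fixed analyser, 450 mm high, stands behind (world x over 0.57, y 0.12 to 0.45)
- stain_bottle: white dropper bottle, 36 mm wide, 98 mm high, loose, on the -y side of the unit; origin under its centre. A fixed microscope, 240 mm high, stands beyond it (world x 0.45 to 0.68, y -0.28 to -0.13)

How it is judged (in metres and radians):
On the way:
1. the hatch lies down on the seal, the knob not yet turned (angle between hatch's own z axis and vertical below 0.15 rad and value of joint wing_knob below 0.45 rad), for 0.2 s.
At the end, for the whole second after the job is handed in: the hatch is shut (its plate within 0.105 rad of level) and at rest, and the wing knob stands past 1.25 rad, its tongue behind the frame edge (angle between hatch's own z axis and vertical below 0.105 rad and value of joint wing_knob above 1.25 rad and angular speed of hatch below 0.05 rad/s); the robot touches nothing.
It fails at once if hatch and unit pressed together with more than 25 N (contact force between hatch and filter_unit above 25 N).
It fails at once if the sample cup shifted by over 30 mm or tipped (distance of sample_cup from where it was at the start of the episode above 0.03 m or angle between sample_cup's own z axis and vertical above 0.5 rad).
It fails at once if the dropper bottle shifted by over 30 mm or tipped (distance of stain_bottle from where it was at the start of the episode above 0.03 m or angle between stain_bottle's own z axis and vertical above 0.5 rad).
It also fails if it takes over 64 s, if anything falls off the work surface, if the arm or the gripper's body presses on something with over 40 N, if the wrist force passes 120 N, or if a joint passes its speed limit or range.

## Working session

There is one attempt and no reset: what is moved stays moved. The work goes in short steps, each a Python script; the robot and the scene stay as the last script left them, time stands still between calls to the robot, and variables do not carry over. Pictures are saved under pics/ and viewed, at most 10 in all, crops included, and the job is handed in when it is done.

```bash
mkdir -p pics
python3 - <<'E'
from bench import robot
import cv2
for n in("scene","top"):
    d=robot.get_image(n); cv2.imwrite(f"pics/{n}0.png",d["img"])
    print(n,d["fovy"],d["cx"],d["cy"],d["eye"],d["orientation"],{k for k in d})
print(robot.current_t(),robot.current_eef_rot())
E
```

```text
scene 42.28882043518952 285.78452731235143 212.66944511183934 [ 336.54363394 -372.96832665  843.83281065] [-2.57311998  0.01338105 -0.42075356] {'eye', 'img', 'cy', 'orientation', 'cx', 'fovy'}
top 56.906211294136156 277.927596809911 208.46651346823302 [336.94832492  79.28208304 941.82343811] [-2.90670614  0.00659084 -1.67902457] {'eye', 'img', 'cy', 'orientation', 'cx', 'fovy'}
0.1 [-3.14000305e+00 -3.60766912e-04  3.09789027e-01]
```

View pics/scene0.png

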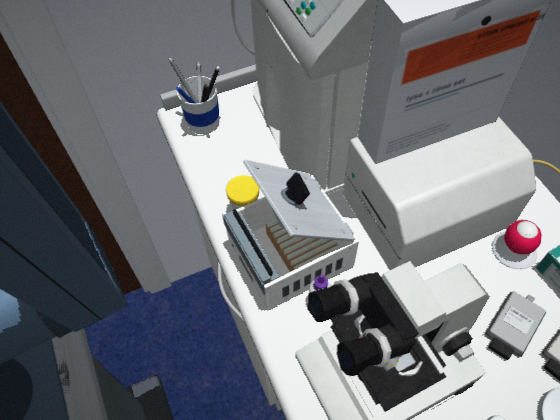

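View pics/top0.png

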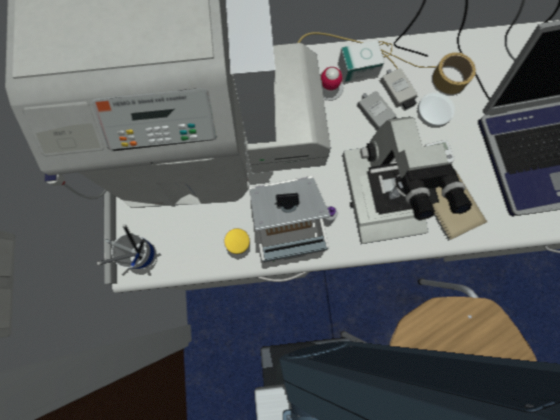

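The scene camera shows the unit at about (295,245) with the hatch half open. The black wing is at (298,188), and the bottle's purple cap at (320,283). The top camera shows the unit at (290,220) and the cup at (236,240). I'll enlarge these to pick corners.

Run:
```python
import cv2,numpy as np
a=cv2.imread("pics/scene0.png")[150:315,215:365]; b=cv2.imread("pics/top0.png")[165:275,215:345]
a=cv2.resize(a,(0,0),fx=3.6,fy=3.6,interpolation=cv2.INTER_CUBIC)
b=cv2.resize(b,(0,0),fx=6,fy=6,interpolation=cv2.INTER_CUBIC)[:, :780]
def grid(im,x0,y0,f):
    for v in range(x0-x0%20+20,x0+int(im.shape[1]/f),20):
        u=int((v-x0)*f); cv2.line(im,(u,0),(u,8),(0,0,255),1); cv2.putText(im,str(v),(u,18),0,.4,(0,0,255))
    for v in range(y0-y0%20+20,y0+int(im.shape[0]/f),20):
        u=int((v-y0)*f); cv2.line(im,(0,u),(8,u),(0,0,255),1); cv2.putText(im,str(v),(8,u),0,.4,(0,0,255))
grid(a,215,150,3.6);grid(b,215,165,6)
cv2.imwrite("pics/a.png",a);cv2.imwrite("pics/b.png",b[:600]);print(a.shape,b.shape)
```

```text
(594, 540, 3) (660, 780, 3)
```

View pics/a.png

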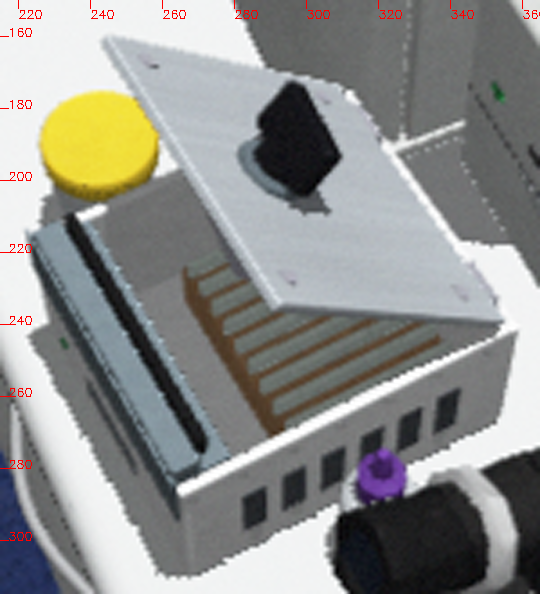

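View pics/b.png

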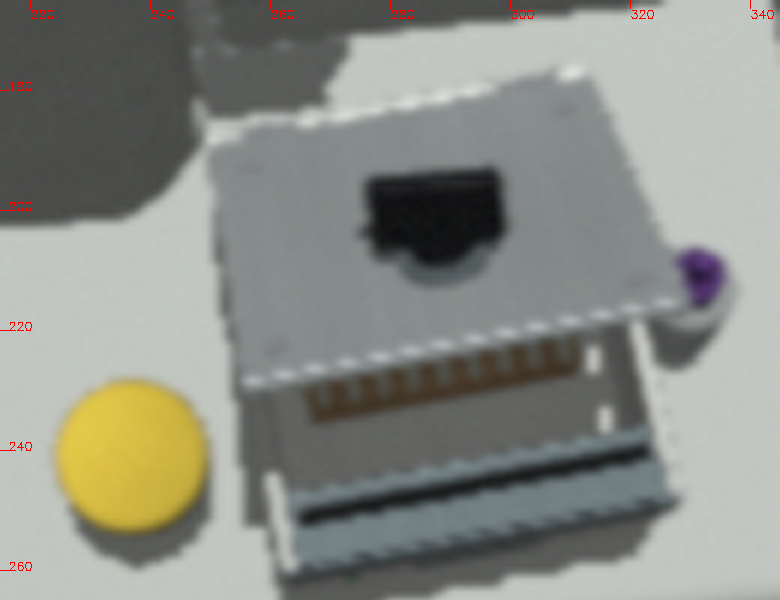

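The enlargements show the hatch corners, the housing corners and the frame's front edge clearly. The wing lies roughly along the hatch's y. I'll fit the unit pose, opening angle and frame height to these points.

```bash
cat > h.py <<'E'
import numpy as np, cv2
from scipy.spatial.transform import Rotation as R
from scipy.optimize import least_squares
CAM={"scene":(42.28882,285.7845,212.6694,[336.54363394,-372.96832665,843.83281065],[-2.57311998,0.01338105,-0.42075356]),
"top":(56.9062113,277.9276,208.4665,[336.94832492,79.28208304,941.82343811],[-2.90670614,0.00659084,-1.67902457])}
def cam(d): return (d["fovy"],d["cx"],d["cy"],d["eye"],d["orientation"])
def proj(c,P):
    f=210/np.tan(np.radians(c[0])/2); p=R.from_euler('xyz',c[4]).inv().apply(np.atleast_2d(P)-c[3])
    return np.c_[c[1]+f*p[:,0]/p[:,2], c[2]+f*p[:,1]/p[:,2]]
def ray(c,uv,z):
    f=210/np.tan(np.radians(c[0])/2); d=R.from_euler('xyz',c[4]).apply([(uv[0]-c[1])/f,(uv[1]-c[2])/f,1])
    e=np.array(c[3]); return e+d*(z-e[2])/d[2]
def unit(p,P): # unit frame->world
    return R.from_euler('z',p[2]).apply(np.atleast_2d(P))+[p[0],p[1],0]
def hatch(p,th,P):
    P=R.from_euler('y',th).apply(np.atleast_2d(P))+[78,0,94]; return unit(p,P)
E
python3 - <<'E'
from h import *
S,T=CAM["scene"],CAM["top"]
H=[(S,(243.6,160.3),(-163,74,6)),(S,(292.2,235.3),(-163,-74,6)),(S,(353.9,239.4),(-6,-74,6)),
(T,(255.5,228.8),(-163,74,6)),(T,(330,215),(-163,-74,6)),(T,(249.5,188.3),(-6,74,6)),(T,(313,176.7),(-6,-74,6))]
U=[(S,(358.6,241.7),(85,-75,92)),(S,(260.8,309.2),(-85,-75,0))]
F=[(S,(222.8,214.4),(-85,75)),(T,(263.3,260.3),(-85,75)),(T,(328,248.3),(-85,-75))]
def res(q):
    p,th,h=q[:3],q[3],q[4]
    r=[proj(c,hatch(p,th,P))[0]-uv for c,uv,P in H]+[proj(c,unit(p,P))[0]-uv for c,uv,P in U]+[proj(c,unit(p,[*P,h]))[0]-uv for c,uv,P in F]
    return np.ravel(r)
best=min((least_squares(res,[500,50,0,t,100],x_scale=[10,10,.1,.1,5],loss='soft_l1') for t in(.4,.7)),key=lambda s:s.cost)
print(best.x.round(3),best.cost);print(best.fun.reshape(-1,2).round(1))
p,th=best.x[:3],best.x[3]
W=hatch(p,th,[-115,0,27]);print("wing",W,proj(S,W),proj(T,W),"front",hatch(p,th,[-153,0,6]))
print("cup",ray(T,(237,240.8),70),"bottle T",ray(T,(332,210.8),98),"S",ray(S,(321.1,281.1),98))
for k in (-.3,0,.3):
  P=[(-115+s*23*np.sin(k),s*23*np.cos(k),40) for s in(1,-1)]
  print(k,(proj(S,hatch(p,th,P))-[215,150])*3.6,(proj(T,hatch(p,th,P))-[215,165])*6)
E
```

```text
[5.17726e+02 4.17130e+01 6.70000e-02 7.54000e-01 8.97890e+01] 11.516929276551869
[[-0.1 -1.8]
 [-1.4 -0.8]
 [ 1.6 -0.4]
 [-0.4  0.2]
 [ 0.7  0.7]
 [ 0.5  0.2]
 [ 1.3  0.7]
 [ 0.5 -0.8]
 [ 5.3  1.8]
 [-0.2  0.2]
 [-1.6  0.1]
 [ 0.8  0.1]]
wing [[530.36352779  42.56624566 192.41524592]] [[296.63964149 188.27320983]] [[288.21032511 200.22108535]] front [[488.38436937  39.73345428 203.12624734]]
cup [480.14879053 162.94022184  70.        ] bottle T [519.73816707 -56.47646734  98.        ] S [520.47085412 -67.82936144  98.        ]
-0.3 [[276.69745479  75.13580265]
 [350.47220127 156.75982293]] [[371.85290882 200.35842802]
 [496.97271563 156.72377496]]
0 [[286.19860197  75.59179467]
 [341.23332854 156.87957801]] [[366.29380865 190.23450379]
 [503.43778404 166.50693272]]
0.3 [[297.95533343  79.55204347]
 [329.32921807 153.24489407]] [[366.90893589 179.20507437]
 [503.84051582 177.50102024]]
```

```bash
cat >> h.py <<'E'
p0=np.array([517.726,41.713,.067])
E
python3 - <<'E'
from h import *
from bench import robot
o=[np.pi,0,.067]
x=robot.current_tcp_pos(); robot.move_linear([x[0],x[1],380])
robot.move_gripper(0.0)
t=hatch(p0,.754,[-153,0,6])[0]
robot.move_ptp([t[0]-5,t[1],300],o)
print(robot.current_t(),robot.current_qpos(),robot.current_contact_force())
print(robot.move_linear([t[0]-5,t[1],t[2]+8],o,speed=100,f_stop=4),robot.current_tcp_pos())
for th in np.arange(.7,.17,-.05):
    t=hatch(p0,th,[-153,0,6])[0]
    s=robot.move_linear([t[0],t[1],t[2]],o,speed=60,f_stop=8)
    print(round(th,2),s,np.round(robot.current_tcp_pos(),1),np.round(robot.current_contact_force(),1))
    if s: break
print(robot.current_t())
d=robot.get_image("top"); cv2.imwrite("pics/top1.png",d["img"])
d=robot.get_image("scene"); im=d["img"]; cv2.imwrite("pics/s1.png",cv2.resize(im[120:320,200:380],(0,0),fx=3,fy=3,interpolation=cv2.INTER_CUBIC))
E
```

```text
5.0917 [-1.49714898e-01  9.55561336e-02  1.53784510e+00 -2.60158682e-04
  1.50792637e+00  1.35507064e+00] [-0.57406992 -0.38620129 -0.36143313]
True [481.09524185  39.65031743 209.51380373]
0.7 True [479.2  39.5 202.6] [-0.3  0.7  1.2]
6.1917
```

View pics/s1.png

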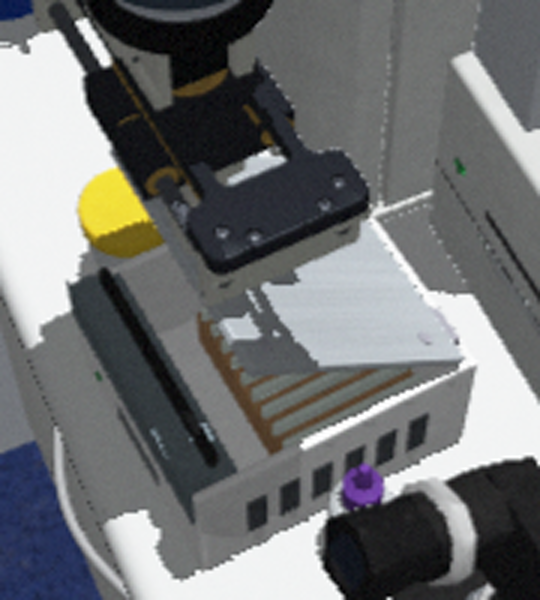

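The fingertips rest on the hatch's front edge and the unit is clear. The stop came from a transient, so I'll continue down the arc more slowly.

Run:
```python
from h import *
from bench import robot
o=[np.pi,0,.067]
def go(th,sp,f):
    t=hatch(p0,th,[-153,0,6])[0]
    s=robot.move_linear([t[0],t[1],t[2]+3],o,speed=sp,f_stop=f)
    print(round(th,3),s,np.round(robot.current_tcp_pos(),1),np.round(robot.current_contact_force(),1),round(robot.current_t(),2)); return s
for th in np.arange(.65,.2,-.1):
    if go(th,60,15): break
else:
    for th in np.arange(.22,.1,-.02):
        if go(th,25,4): break
```

```text
0.65 False [477.4  39.  194.4] [ 0.5 -0.5  0.3] 6.6
0.55 False [468.   38.5 181.7] [ 0.4 -0.4  0.2] 7.01
0.45 False [460.1  37.9 168.5] [ 0.5 -0.2  0.2] 7.42
0.35 False [453.7  37.5 154.6] [ 0.3 -0.   0.3] 7.83
0.25 False [448.6  37.2 140.2] [ 0.9 -0.2  0.5] 8.23
0.22 False [447.8  37.  136.2] [-0.1  0.6  0.5] 8.57
0.2 False [447.   37.  133.1] [ 0.3  0.2 -0.1] 8.84
0.18 False [446.3  36.9 130.1] [ 0.7  0.6 -1. ] 9.12
0.16 False [445.6  36.9 127.1] [ 0.1  0.6 -0.1] 9.39
0.14 False [445.   36.9 124.1] [0.6 0.2 0.9] 9.67
0.12 False [444.5  36.8 121.1] [ 0.2  0.2 -0.3] 9.94
```

Run:
```python
from h import *
from bench import robot
o=[np.pi,0,.067]
for th in np.arange(.11,0,-.01):
    t=hatch(p0,th,[-153,0,6])[0]
    s=robot.move_linear([t[0],t[1],t[2]+3],o,speed=15,f_stop=4)
    print(round(th,3),s,np.round(robot.current_tcp_pos(),1),np.round(robot.current_contact_force(),1),round(robot.current_t(),2))
    if s or robot.current_contact_force()[2]>3.5: break
t=robot.current_tcp_pos(); robot.move_linear([t[0]-30,t[1],t[2]+110],speed=200)
robot.move_linear([t[0]-90,t[1],t[2]+130],speed=200)
for n in("top","scene"):
    d=robot.get_image(n); cv2.imwrite(f"pics/{n}2.png",d["img"])
im=cv2.imread("pics/scene2.png")[150:315,215:365];jm=cv2.imread("pics/top2.png")[165:275,225:345]
a=cv2.resize(im,(400,440),interpolation=2);b=cv2.resize(jm,(400,367),interpolation=2)
o=np.zeros((440,800,3),np.uint8);o[:,:400]=a;o[:367,400:]=b;cv2.imwrite("pics/c2.png",o)
```

```text
0.11 False [444.7  36.8 119.9] [0.2 0.2 0.6] 10.19
0.1 False [444.5  36.8 118.4] [0.6 0.1 2.5] 10.44
0.09 False [444.3  36.7 116.9] [ 0.7 -0.3  3.1] 10.69
0.08 False [444.1  36.7 115.3] [0.8 0.  4. ] 10.94
```

View pics/c2.png

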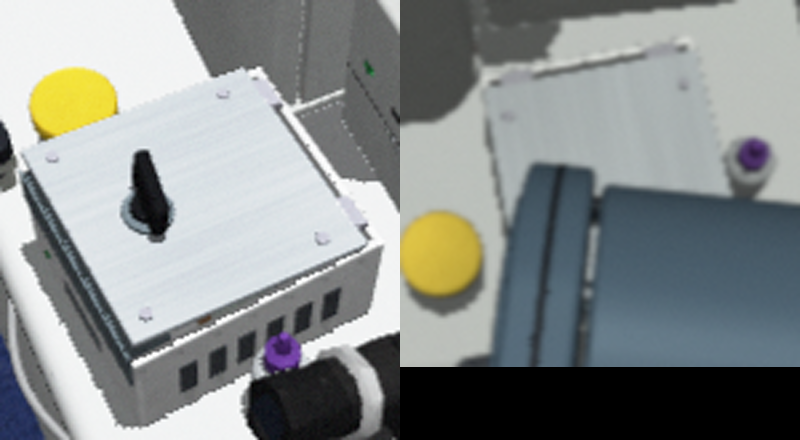

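The hatch lies on the seal; in the left crop the wing runs from (142,152) to (157,235), roughly along y and slightly turned. I'll go above the knob and measure its angle with the wrist camera.

```bash
cat >> h.py <<'E'
def tool(th,k,z,p=p0):
    "TCP pose on knob axis, z above hatch underside, closing across the wing at knob angle k"
    Rt=R.from_euler('z',p[2])*R.from_euler('y',th)*R.from_euler('z',np.pi/2-k)*R.from_euler('x',np.pi)
    return hatch(p,th,[-115,0,z])[0], Rt.as_euler('xyz')
E
python3 - <<'E'
from h import *
from bench import robot
S=CAM["scene"]
for k in(-.2,0,.2,.4):
    P=[(-115+s*23*np.sin(k),s*23*np.cos(k),40) for s in(1,-1)]
    print(k,((proj(S,hatch(p0,.11,P))-[215,150])*2.667).round(1).tolist())
print(((proj(S,hatch(p0,.11,[(-163,74,6),(-163,-74,6)]))-[215,150])*2.667).round(1).tolist())
robot.move_gripper(0.5)
robot.move_ptp(*tool(.06,.1,110))
d=robot.get_image("wrist"); cv2.imwrite("pics/w3.png",d["img"])
c=cam(d); print(proj(c,hatch(p0,.11,[(-115,0,40)])),c)
for k in(0,.2):
    print(k,proj(c,hatch(p0,.11,[(-115+s*23*np.sin(k),s*23*np.cos(k),40) for s in(1,-1)])).round().tolist())
print(robot.current_qpos().round(2),robot.current_t())
E
```

```text
-0.2 [[123.7, 152.8], [174.1, 206.4]]
0 [[130.4, 149.6], [167.3, 209.9]]
0.2 [[137.9, 147.5], [159.7, 212.1]]
0.4 [[145.7, 146.7], [151.6, 213.0]]
[[18.2, 147.3], [128.6, 344.2]]
[[284.19198041 214.76021945]] (70.5703866481849, 280.7613887572577, 204.3255020663696, array([499.16904537, 108.36002688, 377.28493898]), array([ 2.88584577,  0.0592428 , -0.03452761]))
0 [[281.0, 187.0], [287.0, 241.0]]
0.2 [[287.0, 187.0], [281.0, 241.0]]
[-0.14  0.19  1.64 -0.01  1.37 -0.1 ] 14.425
```

View pics/w3.png

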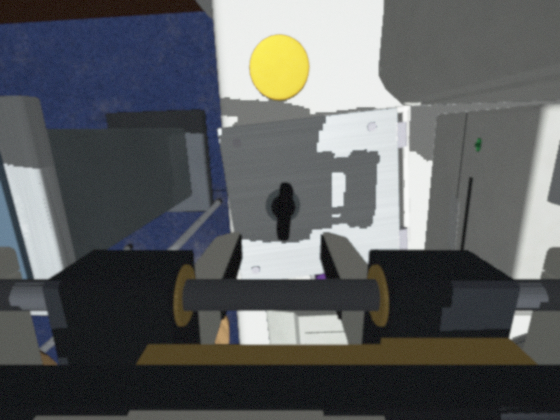

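The wing is at (285,212) in the wrist view, predicted (284,215), with a knob angle of about 0.17. The estimate holds, so I'll descend and grasp.

Run:
```python
from h import *
from bench import robot
def st(m): print(m,np.round(robot.current_tcp_pos(),1),np.round(robot.current_contact_force(),1),np.round(robot.current_ft_torque(),2),round(robot.current_gripper_width(),3),round(robot.current_finger_force(),1),round(robot.current_t(),2))
robot.move_linear(*tool(.10,.17,45),speed=100)
st("above")
print(robot.move_linear(*tool(.10,.17,18),speed=40,f_stop=4)); st("down")
robot.move_gripper(0.0); st("grip")
d=robot.get_image("scene"); cv2.imwrite("pics/s4.png",cv2.resize(d["img"][120:320,200:380],(0,0),fx=3,fy=3,interpolation=cv2.INTER_CUBIC))
```

```text
above [486.1  39.5 150.2] [-0.4 -0.7 -0.7] [ 0.01 -0.11  0.02] 0.502 0.0 15.18
False
down [483.3  39.3 123.5] [ 0.6 -0.2 -0.1] [-0.04 -0.07 -0.06] 0.499 0.0 16.01
grip [484.   39.4 123.7] [ 3.2 -0.3  1.4] [ 0.03 -0.22  0.01] 0.108 31.0 16.68
```

View pics/s4.png

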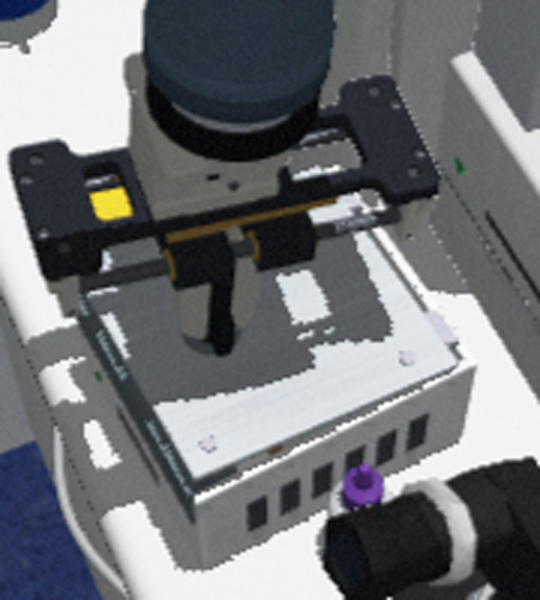

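The fingers hold the wing (opening 0.108 = 10 mm, 31 N). Next I press it down, following the hinge arc and watching the force.

Run:
```python
from h import *
from bench import robot
f0=np.array(robot.current_contact_force())
d=np.array(robot.current_tcp_pos())-tool(.10,.17,18)[0]
for th in np.arange(.095,-.01,-.005):
    P,o=tool(th,.17,18)
    s=robot.move_linear(P+d,o,speed=10,f_stop=8)
    f=np.mean([robot.current_contact_force() for _ in range(3)],0)
    print(round(th,3),s,np.round(robot.current_tcp_pos(),1),f.round(1),round(robot.current_t(),2))
    if s or f[2]>13: break
```

```text
0.095 False [483.8  39.3 123.1] [2.6 0.3 1.7] 16.98
0.09 False [483.7  39.3 122.5] [3.2 0.4 2.7] 17.23
0.085 False [483.5  39.3 122. ] [ 2.6 -0.3  2.3] 17.48
0.08 False [483.4  39.3 121.4] [1.9 1.2 2.5] 17.73
0.075 False [483.2  39.3 120.8] [2.3 0.6 2.4] 17.98
0.07 False [483.2  39.3 120.3] [2.2 1.  3.7] 18.23
0.065 False [483.   39.3 119.7] [2.6 0.2 3.3] 18.48
0.06 False [482.9  39.3 119.2] [2.2 0.1 4.6] 18.73
0.055 False [482.8  39.3 118.6] [3.  0.4 4.9] 18.98
0.05 False [482.7  39.3 118.1] [1.9 1.2 5. ] 19.23
0.045 False [482.6  39.2 117.7] [1.8 0.6 5.9] 19.48
0.04 False [482.6  39.2 117.6] [ 0.8  1.  10.1] 19.73
0.035 False [482.6  39.2 117.6] [-0.2  0.6 14.8] 19.98
```

Hard stop reached at about 0.04 rad (force rises from 6 to 15 N over 1 mm of commanded travel). I'll turn clockwise while holding that pressure.

Run:
```python
from h import *
from bench import robot
P=np.array(robot.current_tcp_pos()); 
d=np.array([0.7,0.1,0.0])
# commanded pose: last target
base=tool(.035,.17,18)[0]+ (np.array([484.0,39.4,123.7])-tool(.10,.17,18)[0])
dz=0
for k in np.arange(.25,1.66,.08):
    robot.move_ptp(base+[0,0,dz],tool(.04,k,18)[1])
    f=np.mean([robot.current_contact_force() for _ in range(3)],0);t=robot.current_ft_torque()
    print(round(k,2),np.round(robot.current_tcp_pos(),1),f.round(1),np.round(t,2),round(robot.current_gripper_width(),3),round(robot.current_t(),2))
    if f[2]>17: dz+=.3
    if f[2]<11.5: dz-=.3
    if abs(t[2])>.5 or f[2]>21: print("stop");break
```

```text
0.25 [482.6  39.3 117.6] [-1.   0.2 14.5] [ 0.1   0.68 -0.07] 0.1 20.23
0.33 [482.5  39.3 117.6] [ 0.1 -0.1 15.2] [ 0.13  0.72 -0.08] 0.1 20.48
0.41 [482.5  39.3 117.6] [-1.1  0.4 16. ] [ 0.11  0.73 -0.12] 0.104 20.73
0.49 [482.4  39.3 117.6] [-1.5  1.1 14.4] [ 0.17  0.74 -0.07] 0.108 20.98
0.57 [482.4  39.3 117.6] [-1.4  0.6 15.6] [ 0.19  0.77 -0.1 ] 0.108 21.23
0.65 [482.3  39.4 117.6] [-0.6  1.4 15.1] [ 0.17  0.79 -0.07] 0.105 21.48
0.73 [482.3  39.4 117.6] [-1.2  1.8 15.5] [ 0.21  0.82 -0.13] 0.109 21.73
0.81 [482.2  39.5 117.6] [-0.9  1.7 15.8] [ 0.29  0.82 -0.02] 0.103 21.98
0.89 [482.2  39.5 117.6] [-1.9  1.3 15.8] [ 0.28  0.9  -0.07] 0.11 22.23
0.97 [482.1  39.5 117.6] [-1.6  1.9 15.7] [ 0.27  0.94 -0.1 ] 0.105 22.48
1.05 [482.1  39.6 117.6] [-1.7  2.  15.7] [ 0.38  0.93 -0.09] 0.104 22.73
1.13 [482.1  39.6 117.6] [-2.3  1.6 15.6] [ 0.36  0.89 -0.12] 0.109 22.98
1.21 [482.1  39.7 117.6] [-1.4  3.  16.3] [ 0.42  0.9  -0.08] 0.106 23.23
1.29 [482.1  39.7 117.6] [-1.8  1.8 16.1] [ 0.38  0.86 -0.1 ] 0.107 23.48
1.37 [482.   39.8 117.6] [-2.8  2.7 15.9] [ 0.43  0.91 -0.06] 0.103 23.73
1.45 [482.   39.8 117.6] [-2.3  3.6 15.8] [ 0.47  0.93 -0.12] 0.105 23.98
1.53 [482.   39.9 117.6] [-2.5  3.3 16.1] [ 0.47  0.87 -0.05] 0.106 24.23
1.61 [482.1  39.9 117.6] [-2.4  3.5 15.1] [0.59 0.83 0.48] 0.107 24.48
```

The torque jump at 1.6 rad is the end stop. I'll ease back, release, lift away and look.

Run:
```python
from h import *
from bench import robot
t=np.array(robot.current_tcp_pos())
robot.move_ptp(t,tool(.04,1.57,18)[1]); print(np.round(robot.current_contact_force(),1),np.round(robot.current_ft_torque(),2))
robot.move_gripper(0.35); robot.sleep(.2)
print(robot.current_gripper_width(),np.round(robot.current_contact_force(),1))
ax=R.from_euler('xyz',robot.current_eef_rot()).apply([0,0,-1])
t=np.array(robot.current_tcp_pos()); robot.move_linear(t+100*ax,speed=80)
robot.move_linear(t+100*ax+[-150,0,60],speed=200); robot.sleep(.5)
d=robot.get_image("scene"); im=cv2.resize(d["img"][150:315,215:365],(0,0),fx=3.6,fy=3.6,interpolation=2); cv2.imwrite("pics/s5.png",im)
c=cam(d)
for k in(1.2,1.4,1.57): print(k,((proj(c,hatch(p0,.05,[(-115+s*23*np.sin(k),s*23*np.cos(k),40) for s in(1,-1)]))-[215,150])*3.6).round().tolist())
for th in(.0,.04,.08,.11): print(th,((proj(c,hatch(p0,th,[(-163,74,6),(-163,-74,6)]))-[215,150])*3.6).round().tolist())
print(robot.current_t())
```

```text
[1.3 1.5 6.9] [0.22 0.22 0.17]
0.3501821455673926 [-0.6 -0.  -0.7]
1.2 [[231.0, 220.0], [158.0, 287.0]]
1.4 [[238.0, 226.0], [151.0, 281.0]]
1.57 [[243.0, 233.0], [146.0, 274.0]]
0.0 [[26.0, 222.0], [172.0, 485.0]]
0.04 [[25.0, 214.0], [172.0, 478.0]]
0.08 [[24.0, 205.0], [173.0, 470.0]]
0.11 [[25.0, 199.0], [174.0, 465.0]]
28.4417
```

View pics/s5.png

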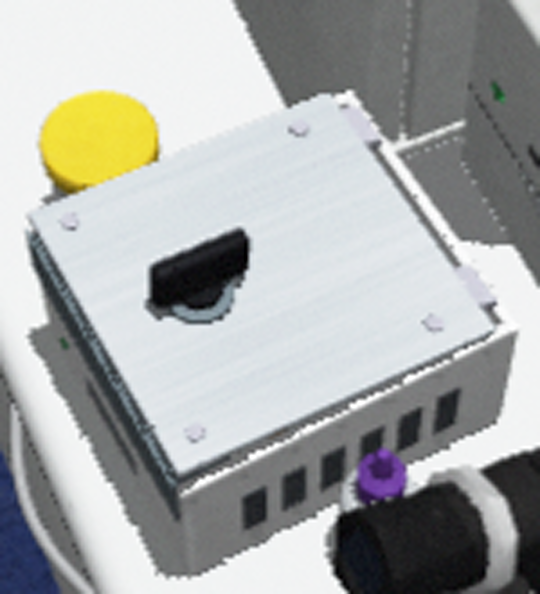

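The wing runs from (247,235) to (150,270), which matches 1.57 rad. The hatch front corners at (28,215) and (178,475) match about 0.04–0.06 rad, so the hatch has stayed shut. The cup and bottle have not moved, and the arm is clear.

```bash
python3 -c "
from bench import robot
print(robot.hand_in())"
```

```text
the job is handed in; nothing more can be done
None
```

The hatch is pressed home and latched: the knob is at its stop (about 1.57 rad), the gripper is clear, the cup and bottle stand where they were, and the job was handed in without showing a verdict.

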